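# Wedge the slide cartons tight in their carrier

### The arm

A 6-joint arm with a two-finger parallel gripper is mounted at the origin on a cart in front of the work surface, level with it; the furniture and walls round the work are solid. World frame = base frame: x ahead of the robot, y to its left, z up, the work surface at z = 0. Lengths are in m, angles in rad, forces in N, time in s.
With the tool pointing down it reaches from about 0.375 to 0.975 m from the base axis. Payload 3.8 kg.
Tool frame: the origin (TCP) lies at the very end of the fingers, on their centre line; the grasp point (between the pads) lies 19 mm behind it; z points along the fingers, x is the direction in which the jaws open and shut, and the axes are right-handed (so a half turn about z gives the same grasp; the last joint's range is limited). The gripper opens to 88 mm and grips with 3 to 60 N. Pads are 18 mm wide; open, the fingers measure 123 mm over their backs; the gripper's body (75 mm by 187 mm) begins 45 mm behind the grasp point.
Start: joints at [1.171, 0.264, 1.604, -0, 1.274, -0.037], TCP at [0.24, 0.631, 0.239] pointing down, gripper open.
Joint ranges: [-2.63, 2.63], [-0.94, 2.18], [0.31, 2.57], [-1.31, 4.45], [0, 2.66], [-2.55, 2.55]. Speed limits (rad/s): [2.57, 2.57, 3.14, 3.14, 3.14, 3.14].

### API

Orientations are given as [roll, pitch, yaw] about the fixed x, y, z axes, in that order (R = Rz(yaw) Ry(pitch) Rx(roll)).
In Python, from station import r gives the robot as it stands. The module is installed in compiled form; this text tells all that it offers.
- The arm moves only by the tool drive_tool, never from a script. Its argument "motion" is a list of rows, each a list of 7 numbers: the turn, a rotation vector about the tool's x, y, z in degrees, then the shift along the tool's x, y, z in mm, then the opening, from 0 (shut) to 1 (fully open). A call has 1 to 5 rows; each row shifts and turns the commanded pose from where the row before left it, along the tool's axes as they then stand; what a row does not reach is not made up. A row lasts 1/10 s, in which the tool goes at most 50 mm and 8.59 degrees, less where a joint would pass 70% of its speed; a pose out of reach is approached as far as the arm can. A call with a gripper value outside its range is refused whole. The fingers move at their own pace and stop on an object; "squeeze" is the grip in N (left out, the last holds). Time passes only in rows, so rows that do not move let the fingers close. It gives the time, the measured TCP pose, the force and the opening at its end, in the units of the state.
- r.get_obs(): the state, without advancing time (a new reading comes with each control period).
- r.grab_frame(name): name is "scene" or "side" or "wrist"; returns the picture (384x512x3 uint8, red, green, blue); there is no depth.
- r.get_calibration(name): a dict with "camera_matrix" (3x3 intrinsics, pixels), "world_from_camera" (4x4, takes a point from camera to world coordinates). Camera axes: x right, y up, looking along -z (the intrinsics and any distortion apply to the point x, -y, -z); pixel columns grow to the right and rows downward; lengths in m; the calibration is good to about 2 mm. A picture is of the moment at which its call begins: read the wrist's pose just before it. get_calibration takes no time and is no camera call; for the wrist camera it gives the pose at the moment of the call.
- r.sign_off(): hands the job in, once; it reports no verdict.
The state is a dict: "clock": time; "joint_positions": joint angles; "dq": joint speeds; "joint_torque": joint torques, N m; "tcp_pos": TCP position; "tool_rot": TCP orientation; "force": force on the tool from outside, world axes, zero at the start; "torque": the same for the moment, N m; "width": finger opening in m.
Only numpy, scipy, OpenCV 4.12 (cv2) and the standard library are available. Lean on these libraries where they do the work, as an engineer would, in place of code of your own. Each camera call takes 0.05 s, during which the arm holds its last target. There are 200 camera calls.

### The job

The four slide cartons stand loose in the wooden carrier. Take the tapered wooden wedge out of the stand and drive it, thin end down and upright, into the gap between the last carton and the end wall until it jams and the whole row is pressed together tight with no gaps left between the cartons, then let go of it. Leave the cartons lying flat in the carrier.

Things in the scene. Friction and masses are not known exactly. Their poses are not given: they have to be found in the camera images.
- wedge: Pale wood wedge, 50 mm wide (x), 90 tall (z), about 90 g, thin end down in the stand. z 50-90 mm is a straight block 28 thick (y -14 to +14): grip there; 35 mm free beside it. Below, the -y face slopes evenly in to a foot 4 mm thick (y +10 to +14); the +y face is flat. Origin: foot level (z 0), under the block's middle. Leans up to 3 degrees. Fits the gap either way, best slope to carton.
- stand: Low wooden stand, 76 x 226 x 30 mm; origin: centre of its underside. Pockets 26 mm deep (floor 4 mm above the worktop) at y -76, 0, +76 mm hold the wedge and two other blocks of the same wood, 90 mm tall and 50 wide: a straight one 16 mm thick and a stepped one, 38 mm thick head on a 16 mm tongue. Which is where varies. Lift the wedge straight up over 30 mm to clear it.
- carrier: Wooden carrier fixed to the worktop, 98 (x) x 164 mm (y); origin: centre of its underside. Row along y from the stop wall's face at y -72; end wall's face at y +72. Walls 50 high, as the cartons; side rails at x -41 and +41, 34 high; carton bed at z 22 up to y +46, beyond it a floor at z 4. Row tight: gap 24 mm, wedge flat on the end wall, its foot at z 8. Driving takes 5 to 20 N; friction holds.
- carton_3: Last carton of the row, beside the wedge gap: white box of glass slides, 30 mm along the row (its x), 78 across (its y), 28 high, 190 g; origin: centre of its underside. Three more like it lie behind it towards the stop wall, with small gaps adding up to 5 to 7 mm, so the wedge gap starts 16 to 19 mm wide. In a tight row its origin is at y +33 mm in the carrier's frame. The cartons slide easily.

How it is judged:
At the end, for the whole second after the job is handed in: Wedge upright (10 deg) and square (11 deg, either way round) in the gap, within 20 mm of the centre line, foot under 16 mm above the worktop, bearing on the last carton and the carrier; the last carton flat on the bed within 2.7 mm of its tight position; all released, at rest (x of wedge in the frame of carrier between -0.02 and 0.02 m and y of wedge in the frame of carrier between 0.047 and 0.072 m and z of wedge in the frame of carrier below 0.016 m and angle between wedge's own z axis and vertical below 0.175 rad and angle between the y axis of wedge and the y axis of carrier, either way round below 0.2 rad and y of carton_3 in the frame of carrier below 0.0357 m and z of carton_3 in the frame of carrier between 0.017 and 0.027 m and angle between carton_3's own z axis and vertical below 0.1 rad and contact force between wedge and carton_3 above 0.2 N and contact force between wedge and carrier above 0.2 N and linear speed of wedge below 0.01 m/s); the robot touches nothing.
It also fails if it takes over 48 s, if anything falls off the work surface, if the arm or the gripper's body presses on something with over 40 N, if the wrist force passes 120 N, or if a joint passes its speed limit or range.

## Working session

There is one attempt and no reset: what is moved stays moved. The work goes in short steps, Python scripts to look and compute and a tool call to move; the robot and the scene stay as the last step left them, time stands still between calls to the robot, and variables do not carry over. Pictures are saved under pics/ and viewed, about 8 in all and at most 12, crops included, and the job is handed in when it is done.

Besides the shell and the picture viewer there is one more tool, called after "Emit:" as name(argument=value, ...), one argument or row to a line, values as JSON. drive_tool: Moves the arm, as the interface text tells. Its arguments: {"type":"object","properties":{"motion":{"type":"array","items":{"type":"array","items":{"type":"number"}}},"squeeze":{"type":"number"}},"required":["motion"]}

```bash
mkdir -p pics; python3 - <<'E'
from station import r
import cv2,numpy as np
o=r.get_obs();print({k:np.round(v,3).tolist() for k,v in o.items()})
for n in("scene","side","wrist"):
    c=r.get_calibration(n);print(n,c["camera_matrix"].tolist() if hasattr(c["camera_matrix"],'tolist') else c["camera_matrix"],np.round(c["world_from_camera"],4).tolist(),[k for k in c])
    cv2.imwrite(f"pics/{n}0.png",r.grab_frame(n)[:,:,::-1])
a=[cv2.imread(f"pics/{n}0.png") for n in("scene","side")]
E
```

```text
{'clock': 0.0, 'joint_positions': [1.171, 0.265, 1.605, -0.0, 1.274, -0.037], 'dq': [-0.0, 0.0, 0.0, 0.002, 0.002, -0.0], 'joint_torque': [0.0, -50.208, -35.689, 0.073, 0.029, -0.0], 'tcp_pos': [0.239, 0.63, 0.237], 'tool_rot': [-3.142, 0.002, 1.208], 'force': [-0.785, 0.532, 0.603], 'torque': [-0.032, -0.043, -0.045], 'width': 0.088}
scene [[466.95293061750294, 0.0, 252.94797020213264], [0.0, 466.95293061750294, 185.67661640242133], [0.0, 0.0, 1.0]] [[0.9076, 0.3001, -0.2937, 0.2266], [-0.4199, 0.6373, -0.6462, -0.6135], [-0.0068, 0.7098, 0.7044, 0.8252], [0.0, 0.0, 0.0, 1.0]] ['camera_matrix', 'world_from_camera']
side [[431.65267997416254, 0.0, 260.02342508781624], [0.0, 431.65267997416254, 194.85646700750593], [0.0, 0.0, 1.0]] [[-0.9957, -0.0573, 0.0729, 0.631], [0.0924, -0.5491, 0.8306, 0.9502], [-0.0075, 0.8338, 0.5521, 0.6196], [0.0, 0.0, 0.0, 1.0]] ['camera_matrix', 'world_from_camera']
wrist [[272.3715714402624, 0.0, 252.84568650521177], [0.0, 272.3715714402624, 192.9085298216674], [0.0, 0.0, 1.0]] [[0.3546, -0.8848, -0.3024, 0.1599], [0.935, 0.335, 0.1162, 0.6614], [-0.0015, -0.324, 0.9461, 0.3843], [0.0, 0.0, 0.0, 1.0]] ['camera_matrix', 'world_from_camera']
```

View pics/scene0.png

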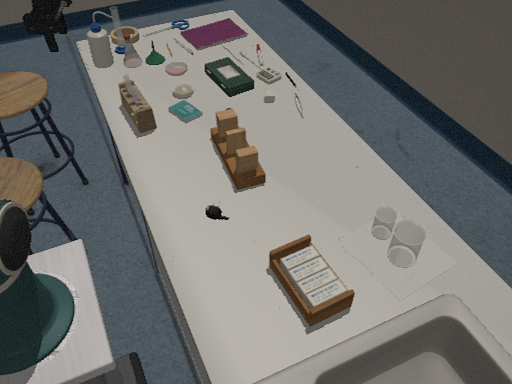

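View pics/side0.png

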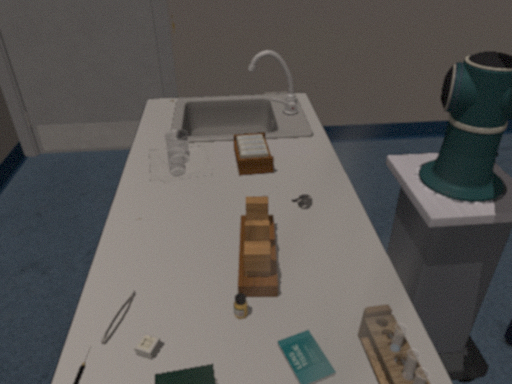

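```bash
python3 - <<'E'
import cv2,numpy as np
s=cv2.imread("pics/scene0.png");d=cv2.imread("pics/side0.png")
f=lambda im,x,y,w,h:cv2.resize(im[y:y+h,x:x+w],(400,300),interpolation=cv2.INTER_CUBIC)
cv2.imwrite("pics/crop1.png",np.vstack([np.hstack([f(s,185,102,120,90),f(s,255,230,120,90)]),np.hstack([f(d,190,195,140,105),f(d,213,115,80,60)])]))
E
```

```text
(no output)
```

View pics/crop1.png

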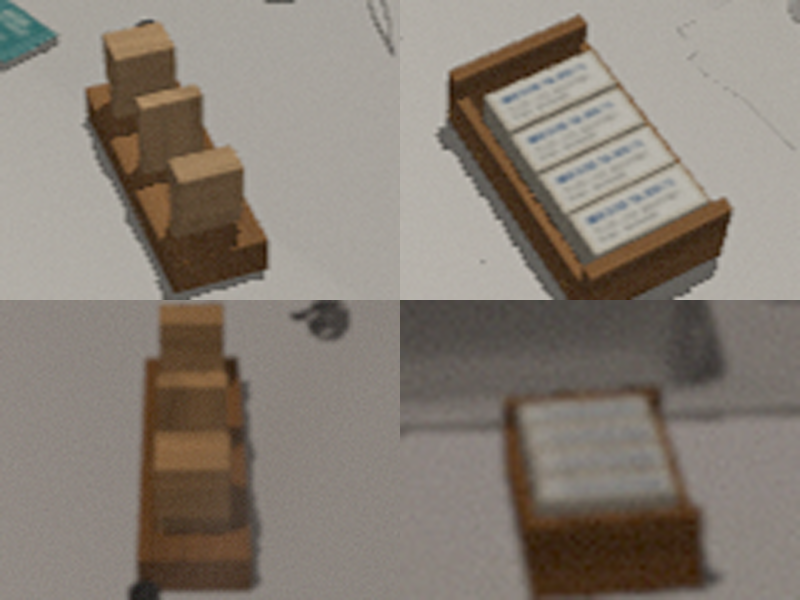

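```bash
cat > h.py <<'E'
from station import r
import cv2,numpy as np
def ray(n,p,z,cal=None):
    c=cal or r.get_calibration(n);K=np.array(c["camera_matrix"]);T=np.array(c["world_from_camera"])
    p=np.atleast_2d(np.array(p,float));d=np.c_[(p[:,0]-K[0,2])/K[0,0],-(p[:,1]-K[1,2])/K[1,1],-np.ones(len(p))]@T[:3,:3].T
    return T[:3,3]+d*((z-T[2,3])/d[:,2])[:,None]
def proj(n,P,cal=None):
    c=cal or r.get_calibration(n);K=np.array(c["camera_matrix"]);T=np.array(c["world_from_camera"])
    q=(np.atleast_2d(P)-T[:3,3])@T[:3,:3];return np.c_[K[0,0]*q[:,0]/-q[:,2]+K[0,2],-K[1,1]*q[:,1]/-q[:,2]+K[1,2]]
E
python3 - <<'E'
from h import *
f=lambda o,p:np.array(p)/3.3333+o
np.set_printoptions(precision=4,suppress=True)
for nm,q in(("near",[(168,160),(232,148),(244,168),(180,184)]),("mid",[(136,102),(200,86),(204,100),(142,114)]),("far",[(103,38),(168,25),(176,47),(110,62)])):
    P=ray("scene",f((185,102),q),.094);print(nm,P.mean(0),np.linalg.norm(np.diff(P,axis=0),axis=1));print(P)
print("stand",ray("scene",f((185,102),[(88,88),(160,255),(267,236)]),.03))
print("carr",ray("scene",f((255,230),[(50,72),(183,17),(185,270),(332,205)]),.05))
E
```

```text
near [0.5671 0.1694 0.094 ] [0.0481 0.0239 0.0487]
[[0.5444 0.1861 0.094 ]
 [0.5919 0.1786 0.094 ]
 [0.5903 0.1547 0.094 ]
 [0.5418 0.1584 0.094 ]]
mid [0.5736 0.2488 0.094 ] [0.0517 0.0175 0.049 ]
[[0.5492 0.2582 0.094 ]
 [0.6008 0.2554 0.094 ]
 [0.5966 0.2385 0.094 ]
 [0.5478 0.243  0.094 ]]
far [0.5802 0.3262 0.094 ] [0.0537 0.0302 0.0543]
[[0.5567 0.3445 0.094 ]
 [0.6101 0.3385 0.094 ]
 [0.6041 0.3088 0.094 ]
 [0.55   0.3129 0.094 ]]
stand [[0.5486 0.3687 0.03  ]
 [0.5243 0.1597 0.03  ]
 [0.6046 0.1444 0.03  ]]
carr [[ 0.5006 -0.0925  0.05  ]
 [ 0.5967 -0.0894  0.05  ]
 [ 0.5079 -0.247   0.05  ]
 [ 0.6051 -0.2464  0.05  ]]
```

```bash
cat >> h.py <<'E'
from scipy.spatial.transform import Rotation as Ro
def tool():
    o=r.get_obs();return np.array(o["tcp_pos"]),Ro.from_euler("xyz",o["tool_rot"])
def go(p,yaw):
    "tool-axes shift (mm, before turning) and turn (deg) to a tool-down pose"
    t,R=tool();return np.round(R.inv().apply(np.array(p)-t)*1e3,1),np.round((R.inv()*Ro.from_euler("xyz",[np.pi,0,yaw])).as_rotvec(degrees=True),2)
E
python3 - <<'E'
from h import *
t,R=tool();T=np.array(r.get_calibration("wrist")["world_from_camera"])
print(R.inv().apply(T[:3,3]-t),(R.inv()*Ro.from_matrix(T[:3,:3])).as_matrix().round(3))
print(go([.57,.17,.24],np.pi/2+.05))
E
```

```text
[ 0.00047002 -0.08518469 -0.14677539] [[ 1.    -0.    -0.001]
 [-0.    -0.946 -0.324]
 [-0.001  0.324 -0.946]]
(array([-313.2,  472.6,   -1.8]), array([-2.000e-02,  1.000e-01, -2.365e+01]))
```

Emit:
drive_tool(
  motion=[
    [0,0,-8,-25,25,0,0.6],
    [0,0,-8,-25,30,0,0.6],
    [0,0,-7.6,-30,30,0,0.6],
    [0,0,0,-40,20,0,0.6],
    [0,0,0,-40,20,0,0.6],
  ],
)

```text
clock: 0.65
tcp_pos: [0.3496, 0.4559, 0.2382]
tool_rot: [-3.141, 0.001, 1.621]
force: [-0.1, -0.0, 0.4]
width: 0.0531
```

Emit:
drive_tool(
  motion=[
    [0,0,0,-40,20,0,0.6],
    [0,0,0,-40,20,0,0.6],
    [0,0,0,-40,20,0,0.6],
    [0,0,0,-40,20,0,0.6],
    [0,0,0,-40,20,0,0.6],
  ],
)

```text
clock: 1.15
tcp_pos: [0.4591, 0.2609, 0.2386]
tool_rot: [-3.142, -0.0, 1.62]
force: [0.2, 0.4, -0.3]
width: 0.0529
```

```bash
python3 - <<'E'
from h import *
print(tool()[0],go([.57,.17,.24],np.pi/2+.05))
E
```

```text
[0.45912544 0.26085712 0.23858748] (array([-96.2, 106.3,  -1.4]), array([-0.  , -0.  , -0.04]))
```

Emit:
drive_tool(
  motion=[
    [0,0,0,-30,35,0,0.6],
    [0,0,0,-30,35,0,0.6],
    [0,0,0,-30,30,0,0.6],
    [0,0,0,-6,6,0,0.6],
    [0,0,0,0,0,0,0.6],
  ],
)

```text
clock: 1.65
tcp_pos: [0.5698, 0.1708, 0.2381]
tool_rot: [-3.14, -0.0, 1.617]
force: [0.2, -0.2, 0.6]
width: 0.0526
```

```bash
python3 - <<'E'
from h import *
import json
print(tool()[0])
c=r.get_calibration("wrist");json.dump({k:np.array(v).tolist() for k,v in c.items()},open("w1.json","w"))
im=r.grab_frame("wrist")[:,:,::-1];cv2.imwrite("pics/w1.png",im)
cv2.imwrite("pics/w1b.png",cv2.resize(im,(800,600),interpolation=cv2.INTER_CUBIC))
E
```

```text
[0.56981158 0.17081133 0.23807074]
```

View pics/w1b.png

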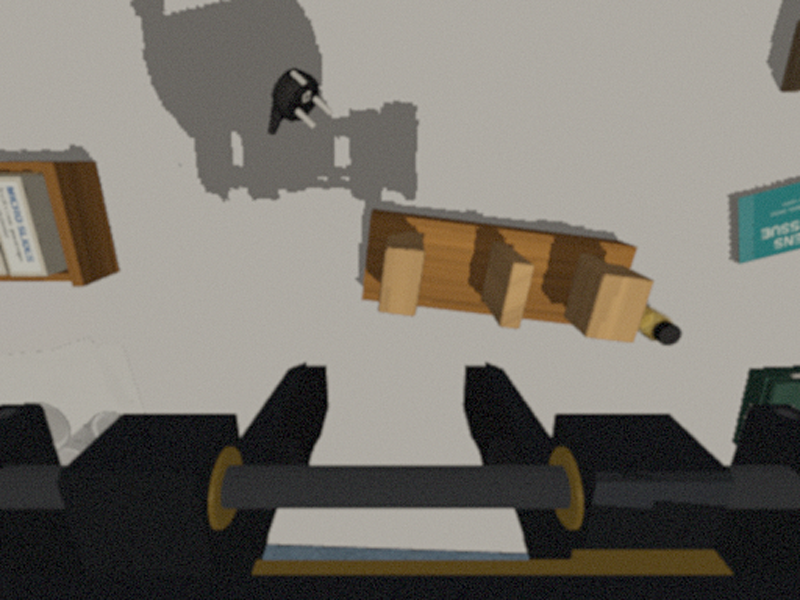

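```bash
python3 - <<'E'
from h import *
im=cv2.imread("pics/w1.png")
a=cv2.resize(im[130:220,225:345],(800,600),interpolation=cv2.INTER_CUBIC)
cv2.imwrite("pics/c2.png",cv2.convertScaleAbs(a,alpha=1.5))
E
```

```text
(no output)
```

View pics/c2.png

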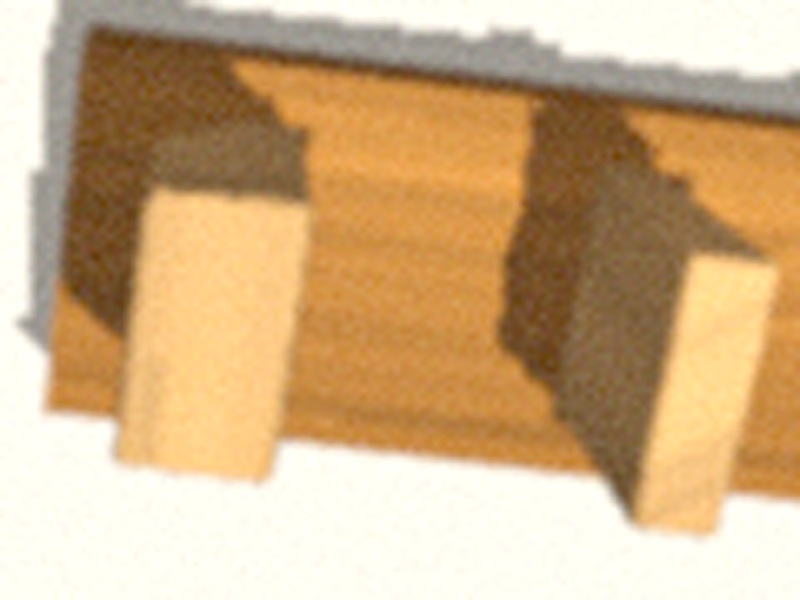

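```bash
python3 - <<'E'
from h import *
import json
c=json.load(open("w1.json"))
np.set_printoptions(precision=4,suppress=True)
f=lambda p:np.array(p)/6.6667-.42+np.array([225,130])
for q in([(148,188),(308,203),(272,480),(115,460)],):
    P=ray("wrist",f(q),.094,c);print(P,P.mean(0),np.linalg.norm(np.roll(P,-1,0)-P,axis=1))
    for a,b in((0,3),(1,2)):
        d=P[b]-P[a];print("yaw",np.degrees(np.arctan2(d[1],d[0])))
S=ray("wrist",np.array([(372,210),(635,246),(363,298)])/1.5625,.03,c);d=S[1]-S[0];print("stand",S,np.degrees(np.arctan2(-d[0],d[1])),np.linalg.norm(d))
E
```

```text
[[0.5445 0.1638 0.094 ]
 [0.5458 0.1899 0.094 ]
 [0.5941 0.187  0.094 ]
 [0.5917 0.1601 0.094 ]] [0.569  0.1752 0.094 ] [0.0261 0.0484 0.0271 0.0473]
yaw -4.5673343630468235
yaw -3.4215185227144587
stand [[0.5278 0.1507 0.03  ]
 [0.5473 0.3733 0.03  ]
 [0.6043 0.145  0.03  ]] -5.022593907536148 0.22346166940097903
```

```bash
python3 - <<'E'
from h import *
print(go([.569,.174,.060],1.492))
E
```

```text
(array([  2.1,   0.5, 178.2]), array([-0.09, -0.02,  7.25]))
```

Emit:
drive_tool(
  motion=[
    [0,0,7.2,3,-1,40,0.6],
    [0,0,0,0,0,45,0.6],
    [0,0,0,0,0,20,0.6],
    [0,0,0,0,0,0,0.6],
  ],
  squeeze=40,
)

```text
clock: 2.1
tcp_pos: [0.5634, 0.1756, 0.1294]
tool_rot: [-3.133, 0.002, 1.496]
force: [-0.8, -0.3, 0.0]
width: 0.0527
```

```bash
python3 - <<'E'
from h import *
print(tool()[0],go([.569,.174,.060],1.492))
im=r.grab_frame("wrist")[:,:,::-1];cv2.imwrite("pics/w2.png",cv2.resize(im,(800,600)))
E
```

```text
[0.56341867 0.17555462 0.12939071] (array([-1. ,  6.3, 69.3]), array([-0.49,  0.14,  0.25]))
```

View pics/w2.png

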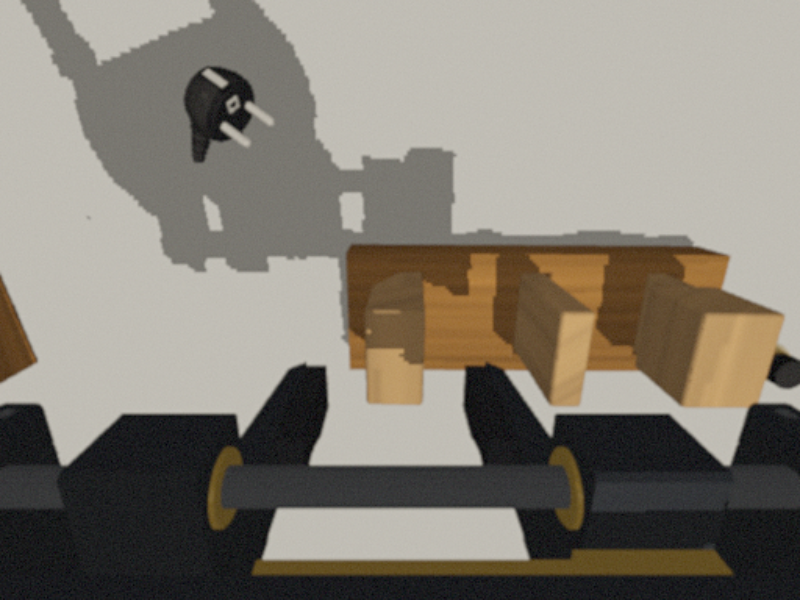

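Emit:
drive_tool(
  motion=[
    [-0.4,0,0,-1,6,30,0.6],
    [0,0,0,0,0,30,0.6],
    [0,0,0,0,0,9,0.6],
    [0,0,0,0,0,0,0.6],
  ],
  squeeze=40,
)

```text
clock: 2.55
tcp_pos: [0.5738, 0.1739, 0.0648]
tool_rot: [3.136, 0.0, 1.495]
force: [-0.1, 0.3, -0.5]
width: 0.053
```

Emit:
drive_tool(
  motion=[
    [0,0,0,0,0,0,0.2],
    [0,0,0,0,0,0,0.2],
    [0,0,0,0,0,0,0.2],
    [0,0,0,0,0,0,0.2],
  ],
)

```text
clock: 2.95
tcp_pos: [0.5757, 0.1743, 0.0665]
tool_rot: [3.132, -0.002, 1.494]
force: [-0.6, 2.1, 4.7]
width: 0.0278
```

Emit:
drive_tool(
  motion=[
    [0,0,0,0,0,-10,0.2],
    [0,0,0,0,0,-20,0.2],
    [0,0,0,0,0,-30,0.2],
    [0,0,0,0,0,-40,0.2],
    [0,0,0,0,0,0,0.2],
  ],
  squeeze=60,
)

```text
clock: 3.45
tcp_pos: [0.5776, 0.1742, 0.1719]
tool_rot: [3.124, -0.003, 1.494]
force: [-0.2, -0.1, -0.6]
width: 0.0275
```

```bash
python3 - <<'E'
from h import *
print(r.get_obs()["force"],r.get_obs()["width"],tool()[0],go([.55,-.12,.16],1.59))
E
```

```text
[-0.242361   -0.11969928 -0.56933241] 0.027489028550419122 [0.57762834 0.17416459 0.17187624] (array([-295.5,   -5.3,   10.9]), array([ 1.01, -0.13, -5.49]))
```

Emit:
drive_tool(
  motion=[
    [1,0,-5.4,-40,-2,0,0.2],
    [0,0,0,-45,-2,0,0.2],
    [0,0,0,-45,-3,0,0.2],
    [0,0,0,-45,-3,0,0.2],
    [0,0,0,-45,-3,0,0.2],
  ],
)

```text
clock: 3.95
tcp_pos: [0.5597, -0.0482, 0.1642]
tool_rot: [-3.13, 0.0, 1.589]
force: [0.5, -0.7, -0.1]
width: 0.0277
```

Emit:
drive_tool(
  motion=[
    [0,0,0,-40,-3,0,0.2],
    [0,0,0,-20,-3,0,0.2],
    [0,0,0,0,0,0,0.2],
    [0,0,0,0,0,0,0.2],
  ],
)

```text
clock: 4.35
tcp_pos: [0.5552, -0.1066, 0.1643]
tool_rot: [-3.13, -0.001, 1.587]
force: [0.3, 0.2, -0.5]
width: 0.0273
```

```bash
python3 - <<'E'
from h import *
import json
print(tool()[0],r.get_obs()["tool_rot"])
for n in("wrist","scene"):
    c=r.get_calibration(n);json.dump({k:np.array(v).tolist() for k,v in c.items()},open(f"{n}3.json","w"))
    im=r.grab_frame(n)[:,:,::-1];cv2.imwrite(f"pics/{n}3.png",im)
    if n=="wrist": cv2.imwrite("pics/w3b.png",cv2.resize(im,(800,600),interpolation=cv2.INTER_CUBIC))
E
```

```text
[ 0.55520393 -0.10664688  0.16429206] [-3.12989669e+00 -8.48225170e-04  1.58696736e+00]
```

View pics/w3b.png

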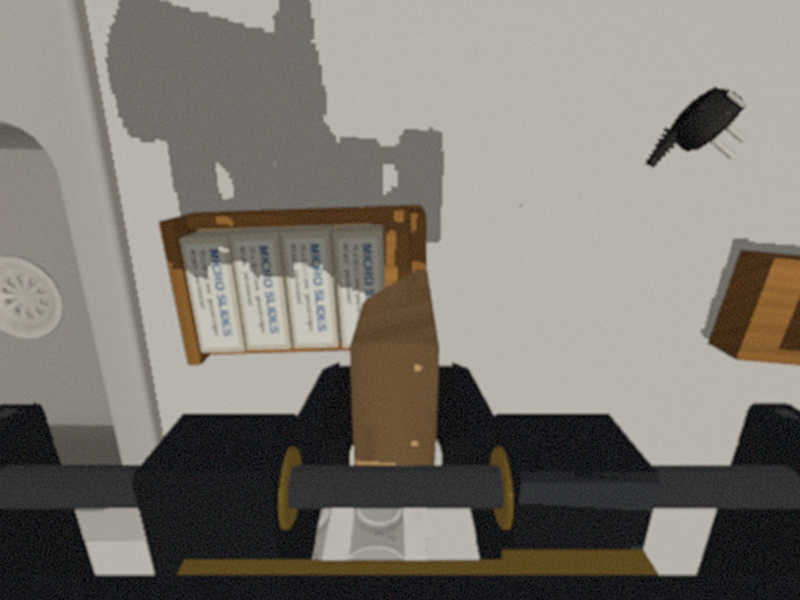

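```bash
python3 - <<'E'
from h import *
im=cv2.imread("pics/wrist3.png")
a=cv2.resize(im[125:239,168:320-0],(800,600),interpolation=cv2.INTER_CUBIC)
a=cv2.resize(im[125:239,138:290],(800,600),interpolation=cv2.INTER_CUBIC)
cv2.imwrite("pics/c3.png",cv2.convertScaleAbs(a,alpha=1.8))
E
```

```text
(no output)
```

View pics/c3.png

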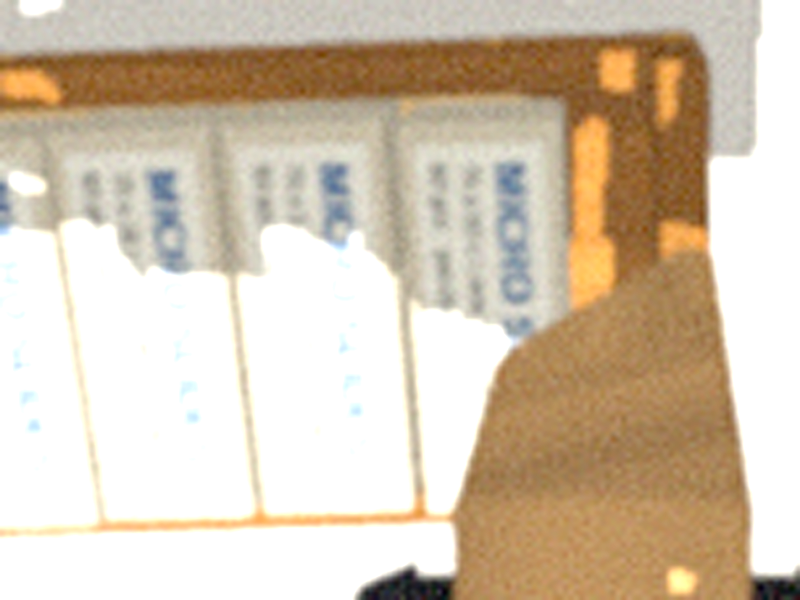

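```bash
python3 - <<'E'
from h import *
import json
c=json.load(open("wrist3.json"))
np.set_printoptions(precision=4,suppress=True)
f=lambda p:(np.array(p)+.5)/5.263-.5+np.array([138,125])
R=lambda q,z:ray("wrist",f(q),z,c)
for n,q,z in(("gap23",[(417,510),(393,110)],.05),("gap12",[(258,510),(222,130)],.05),("c3edge",[(570,110),(570,170)],.05),("wall out",[(706,70),(708,240)],.05),("wall in",[(655,60),(657,240)],.05),("backrail",[(0,57),(600,38)],.034),("frontrail",[(0,532),(450,518)],.034),("foot",[(680,252),(706,250)],.102),("blockside",[(510,345),(458,520)],.152)):
    P=R(q,z);d=P[1]-P[0];a=np.degrees(np.arctan2(d[1],d[0]));print(n,P[:,:2].ravel(),a)
S=ray("wrist",np.array([(162,222),(188,362),(425,207)])/1.5625,.05,c);print(S)
E
```

```text
gap23 [ 0.5905 -0.143   0.5111 -0.1454] -178.27825936265904
gap12 [ 0.591  -0.1747  0.5153 -0.1767] -178.4434987291562
c3edge [ 0.5106 -0.1132  0.5216 -0.1131] 0.48497649730602316
wall out [ 0.503  -0.0887  0.5344 -0.0871] 2.869315256347474
wall in [ 0.5014 -0.0979  0.5346 -0.0967] 2.194884825491667
backrail [ 0.5046 -0.2223  0.4992 -0.1079] 92.71271055253312
frontrail [ 0.6042 -0.2339  0.5995 -0.1382] 92.85008816432129
foot [ 0.5239 -0.0953  0.5236 -0.0914] 95.44685911429052
blockside [ 0.5231 -0.1178  0.5456 -0.1242] -15.97972062900654
[[ 0.5096 -0.2488  0.05  ]
 [ 0.6039 -0.2457  0.05  ]
 [ 0.498  -0.0886  0.05  ]]
```

```bash
python3 - <<'E'
from h import *
print(go([.558,-.114,.095],1.611))
E
```

```text
(array([-8.5,  3.1, 69.4]), array([-0.65, -0.05, -1.25]))
```

Emit:
drive_tool(
  motion=[
    [-0.3,0,-1.4,-7,3,0,0.2],
    [0,0,0,0,0,0,0.2],
    [0,0,0,0,0,20,0.2],
    [0,0,0,0,0,20,0.2],
  ],
)

```text
clock: 4.85
tcp_pos: [0.5597, -0.1124, 0.1253]
tool_rot: [-3.138, 0.0, 1.614]
force: [-0.3, 0.0, -0.6]
width: 0.0275
```

```bash
python3 - <<'E'
from h import *
print(go([.558,-.114,.095],1.611),tool()[0])
im=r.grab_frame("wrist")[:,:,::-1];cv2.imwrite("pics/w4r.png",im)
a=cv2.resize(im[125:275,138:338],(800,600),interpolation=cv2.INTER_CUBIC)
cv2.imwrite("pics/w4.png",cv2.convertScaleAbs(a,alpha=1.7))
E
```

```text
(array([-1.5, -1.6, 30.3]), array([-0.18,  0.  ,  0.15])) [ 0.55967381 -0.11243719  0.12527207]
```

View pics/w4.png

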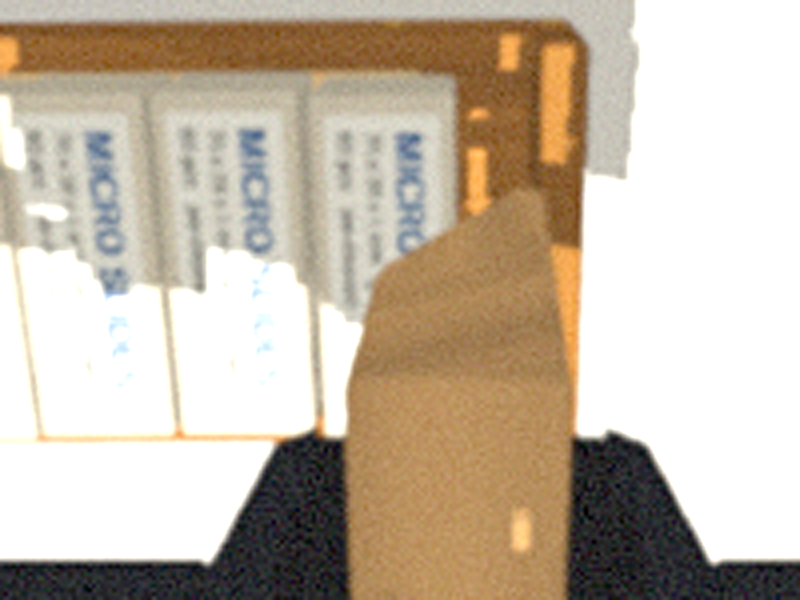

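Emit:
drive_tool(
  motion=[
    [0,0,0,-4,-1,0,0.2],
    [0,0,0,0,0,0,0.2],
    [0,0,0,0,0,15,0.2],
    [0,0,0,0,0,10,0.2],
    [0,0,0,0,0,0,0.2],
  ],
)

```text
clock: 5.4
tcp_pos: [0.5562, -0.1171, 0.0977]
tool_rot: [-3.133, -0.001, 1.613]
force: [-0.6, 0.3, -1.0]
width: 0.0274
```

```bash
python3 - <<'E'
from h import *
print(go([.558,-.116,.095],1.611),tool()[0])
im=r.grab_frame("wrist")[:,:,::-1];cv2.imwrite("pics/w5r.png",im)
a=cv2.resize(im[125:275,138:338],(800,600),interpolation=cv2.INTER_CUBIC)
cv2.imwrite("pics/w5.png",cv2.convertScaleAbs(a,alpha=1.7))
E
```

```text
(array([1. , 1.9, 2.7]), array([-0.5 , -0.08,  0.1 ])) [ 0.55620092 -0.11710041  0.0976933 ]
```

View pics/w5.png

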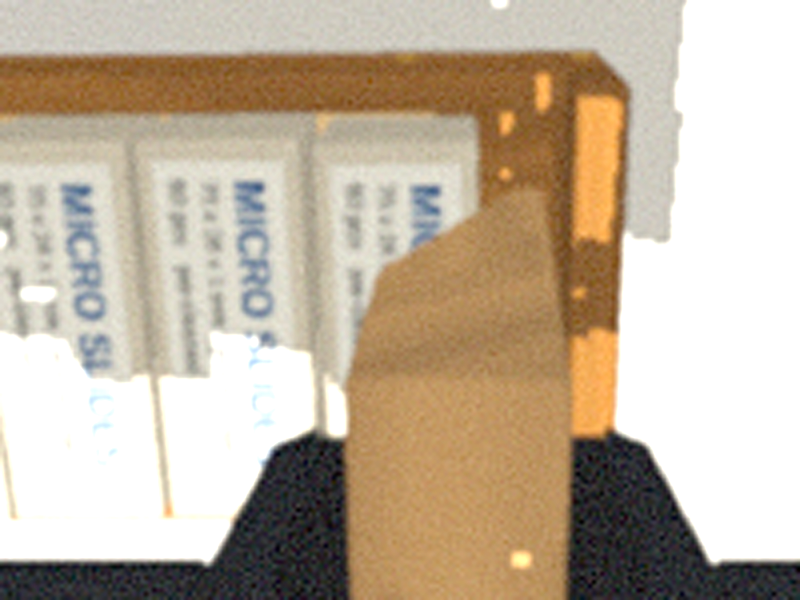

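Emit:
drive_tool(
  motion=[
    [-0.3,0,0,2,-1,3,0.2],
    [0,0,0,0.5,0,4,0.2],
    [0,0,0,0,0,3,0.2],
    [0,0,0,0,0,3,0.2],
    [0,0,0,0,0,0,0.2],
  ],
)

```text
clock: 5.95
tcp_pos: [0.5568, -0.1148, 0.0867]
tool_rot: [3.141, -0.001, 1.613]
force: [0.0, 0.8, 0.1]
width: 0.0275
```

Emit:
drive_tool(
  motion=[
    [0,0,0,0,0,3,0.2],
    [0,0,0,0,0,3,0.2],
    [0,0,0,0,0,2,0.2],
    [0,0,0,0,0,0,0.2],
  ],
)

```text
clock: 6.35
tcp_pos: [0.5576, -0.1141, 0.0797]
tool_rot: [3.14, -0.002, 1.612]
force: [0.4, 5.7, 4.9]
width: 0.0276
```

Emit:
drive_tool(
  motion=[
    [0,0,0,0.3,0,2,0.2],
    [0,0,0,0,0,2,0.2],
    [0,0,0,0,0,1,0.2],
    [0,0,0,0,0,0,0.2],
  ],
)

```text
clock: 6.75
tcp_pos: [0.5581, -0.1131, 0.0756]
tool_rot: [3.139, -0.003, 1.612]
force: [-0.4, 9.3, 9.5]
width: 0.0275
```

Emit:
drive_tool(
  motion=[
    [0,0,0,0.3,0,1,0.2],
    [0,0,0,0,0,1,0.2],
    [0,0,0,0,0,1,0.2],
    [0,0,0,0,0,0,0.2],
  ],
)

```text
clock: 7.15
tcp_pos: [0.5585, -0.1124, 0.0739]
tool_rot: [3.138, -0.003, 1.612]
force: [-2.3, 11.1, 18.0]
width: 0.0279
```

Emit:
drive_tool(
  motion=[
    [0,0,0,0,0,1,0.2],
    [0,0,0,0,0,1,0.2],
    [0,0,0,0,0,0,0.2],
  ],
)

```text
clock: 7.45
tcp_pos: [0.5589, -0.1123, 0.0735]
tool_rot: [3.138, -0.003, 1.612]
force: [-4.3, 13.6, 26.1]
width: 0.0273
```

Emit:
drive_tool(
  motion=[
    [0,0,0,0,0,1,0.2],
    [0,0,0,0,0,1,0.2],
    [0,0,0,0,0,0,0.2],
  ],
)

```text
clock: 7.75
tcp_pos: [0.5593, -0.1118, 0.0725]
tool_rot: [3.137, -0.004, 1.612]
force: [-6.4, 15.5, 31.6]
width: 0.0277
```

```bash
python3 - <<'E'
from h import *
import json
print(tool()[0],r.get_obs()["force"])
c=r.get_calibration("wrist");json.dump({k:np.array(v).tolist() for k,v in c.items()},open("w6.json","w"))
im=r.grab_frame("wrist")[:,:,::-1];cv2.imwrite("pics/w6r.png",im)
a=cv2.resize(im[125:275,138:338],(800,600),interpolation=cv2.INTER_CUBIC)
cv2.imwrite("pics/w6.png",cv2.convertScaleAbs(a,alpha=1.5))
E
```

```text
[ 0.55931666 -0.11178632  0.07252325] [-6.37042237 15.47445322 31.63744299]
```

View pics/w6.png

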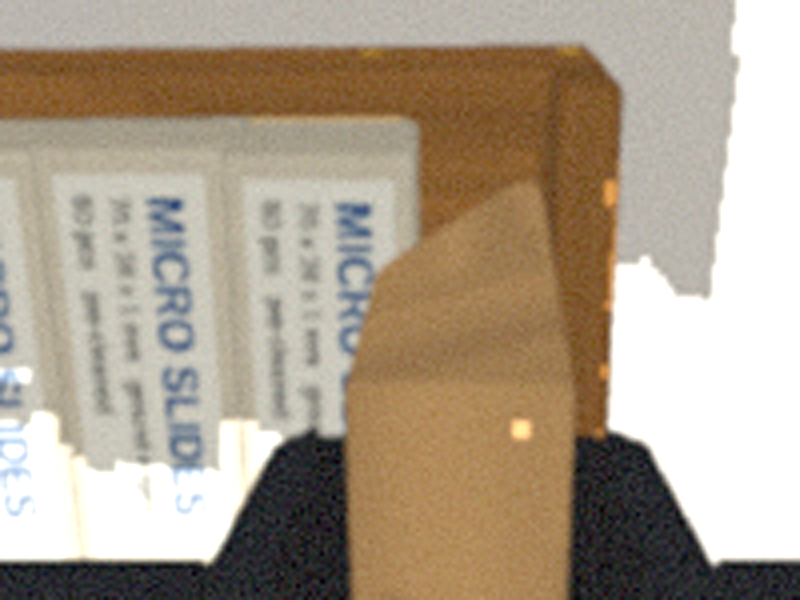

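Emit:
drive_tool(
  motion=[
    [0,0,0,-1,0,-2,0.2],
    [0,0,0,0,0,-1,0.6],
    [0,0,0,0,0,0,0.6],
    [0,0,0,0,0,0,0.6],
  ],
)

```text
clock: 8.2
tcp_pos: [0.5564, -0.1159, 0.0695]
tool_rot: [-3.141, 0.001, 1.613]
force: [-0.8, -0.7, 0.1]
width: 0.0495
```

Emit:
drive_tool(
  motion=[
    [0,0,0,0,0,-20,0.6],
    [0,0,0,0,0,-30,0.6],
    [0,0,0,0,0,-10,0.6],
    [0,0,0,0,0,0,0.0],
    [0,0,0,0,0,0,0.0],
  ],
)

```text
clock: 8.7
tcp_pos: [0.5561, -0.1157, 0.1288]
tool_rot: [-3.141, -0.0, 1.613]
force: [-0.9, -0.7, 0.5]
width: 0.0389
```

```bash
python3 - <<'E'
from h import *
import json
print(tool()[0],r.get_obs()["force"])
c=r.get_calibration("wrist");json.dump({k:np.array(v).tolist() for k,v in c.items()},open("w7.json","w"))
im=r.grab_frame("wrist")[:,:,::-1];cv2.imwrite("pics/w7r.png",im)
a=cv2.resize(im[110:290,138:378],(800,600),interpolation=cv2.INTER_CUBIC)
cv2.imwrite("pics/w7.png",cv2.convertScaleAbs(a,alpha=1.4))
E
```

```text
[ 0.55613009 -0.11568178  0.12882241] [-0.89758445 -0.73182254  0.47985664]
```

View pics/w7.png

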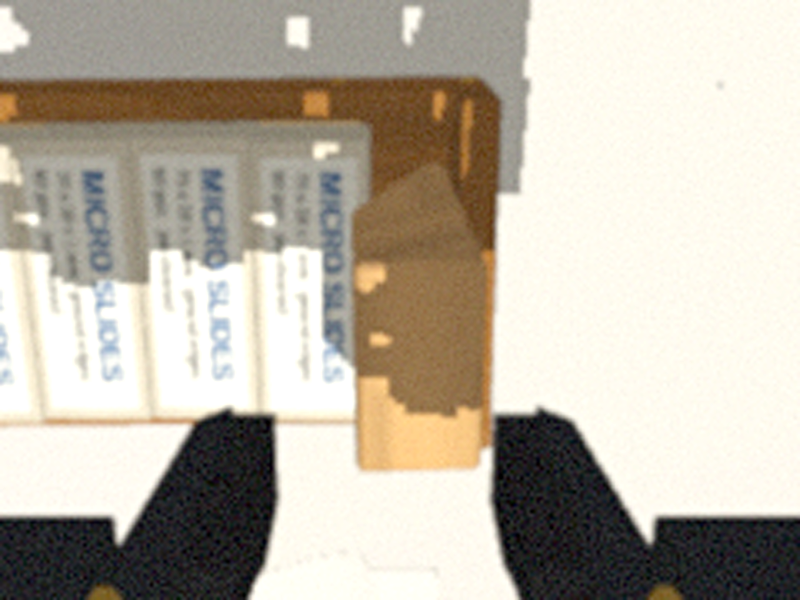

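```bash
python3 - <<'E'
from h import *
import json
c=json.load(open("w7.json"))
np.set_printoptions(precision=4,suppress=True)
f=lambda p:(np.array(p)+.5)/3.3333-.5+np.array([138,110])
for n,q,z in(("top",[(357,262),(482,255),(480,468),(358,468)],.099),("carton edges",[(34,200),(146,200),(256,200),(370,170)],.05),("wall out",[(498,120),(497,240)],.05),("foot-ish",[(440,165)],.045)):
    P=ray("wrist",f(q),z,c);print(n,P[:,:2].tolist(),np.linalg.norm(np.diff(P,axis=0),axis=1));
    if n=="top":print(P.mean(0))
print(go([.552,-.110,.12],1.611))
E
```

```text
top [[0.5285144017886022, -0.1216075348057371], [0.525951163302386, -0.096192161964608], [0.5752905521125895, -0.09282961092499037], [0.576411583058261, -0.11982841121755544]] [0.0255 0.0495 0.027 ]
[ 0.5515 -0.1076  0.099 ]
carton edges [[0.5312026971423449, -0.2052781644230764], [0.5300075937685722, -0.17674149975911638], [0.5288335262560573, -0.14870712914921666], [0.5198463921359524, -0.11993437697845814]] [0.0286 0.0281 0.0301]
wall out [[0.5059332042952254, -0.0886898537631314], [0.5368707776730555, -0.08638551920814694]] [0.031]
foot-ish [[0.518858675078842, -0.10199718273258739]] []
(array([ 5.6, -3.4,  8.3]), array([-0.13, -0.05,  0.09]))
```

Emit:
drive_tool(
  motion=[
    [0,0,0,6,-3,0,0],
    [0,0,0,0,0,0,0],
    [0,0,0,0,0,0,0],
    [0,0,0,0,0,15,0],
    [0,0,0,0,0,10,0],
  ],
)

```text
clock: 9.25
tcp_pos: [0.553, -0.1095, 0.1034]
tool_rot: [-3.141, -0.001, 1.613]
force: [-1.2, 0.3, -1.7]
width: 0.0001
```

Emit:
drive_tool(
  motion=[
    [0,0,0,0,0,2,0],
    [0,0,0,0,0,2,0],
    [0,0,0,0,0,2,0],
    [0,0,0,0,0,0,0],
  ],
)

```text
clock: 9.65
tcp_pos: [0.5537, -0.1097, 0.0992]
tool_rot: [3.141, -0.0, 1.613]
force: [-0.3, 0.9, 0.5]
width: 0.0001
```

Emit:
drive_tool(
  motion=[
    [0,0,0,0,0,1.5,0],
    [0,0,0,0,0,1.5,0],
    [0,0,0,0,0,0,0],
  ],
)

```text
clock: 9.95
tcp_pos: [0.5546, -0.1101, 0.0984]
tool_rot: [3.139, 0.001, 1.613]
force: [-4.8, -0.2, 12.4]
width: 0.0006
```

Emit:
drive_tool(
  motion=[
    [0,0,0,0,0,1.5,0],
    [0,0,0,0,0,1.5,0],
    [0,0,0,0,0,0,0],
  ],
)

```text
clock: 10.25
tcp_pos: [0.5554, -0.1104, 0.098]
tool_rot: [3.138, 0.001, 1.613]
force: [-8.7, 0.8, 24.2]
width: 0.0002
```

Emit:
drive_tool(
  motion=[
    [0,0,0,0,0,-5,0],
    [0,0,0,0,0,-20,0],
    [0,0,0,0,0,-40,0],
    [0,0,0,0,0,-40,0],
    [0,0,0,0,0,0,0],
  ],
)

```text
clock: 10.75
tcp_pos: [0.5578, -0.1106, 0.2048]
tool_rot: [3.13, 0.003, 1.613]
force: [0.8, 0.4, -0.6]
width: 0.0002
```

```bash
python3 - <<'E'
from h import *
print(tool()[0],r.get_obs()["force"])
im=r.grab_frame("wrist")[:,:,::-1]
a=cv2.resize(im[90:270,128:368],(800,600),interpolation=cv2.INTER_CUBIC)
cv2.imwrite("pics/w8.png",cv2.convertScaleAbs(a,alpha=1.4))
E
```

```text
[ 0.55776401 -0.11062304  0.20481339] [ 0.76681466  0.38884321 -0.61899895]
```

```bash
python3 -c "
from station import r
print(r.sign_off())"
```

```text
the job is handed in; nothing more can be done
None
```

I took the wedge out of the stand, lowered it thin end down with its slope to the carton, and drove it into the gap. I then let go, seated it by pushing on its top with the shut fingers, raised the arm clear and handed the job in at about 10.8 s.

**Seating:** driving while gripped reached about 32 N, above the 5 to 20 N expected, so I released it. Pushing on the top then reached 24 N with almost no further movement. The top was at z 98 mm, which puts the foot at about 8 mm, the tight-row value.

**Row:** in the last image I viewed, taken after release and before the final push, the wedge stood upright and the four cartons sat evenly spaced with no visible gaps. Casting rays gave a wedge gap of about 22.4 mm. Scaled by the known 30 mm carton size, it came to about 23.6 mm, against 24 mm for a tight row.

**Disagreements and gaps:**
- The scene and wrist cameras differed by 4 to 5 mm on the end wall's position. I used the wrist camera.
- The first approach would have put the foot about 1 mm onto the wall, so I moved it over before lowering.
- The 12-picture limit stopped me viewing a last image after the final push. The end state therefore rests on the contact height, the force, and the earlier image.

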